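# Clamp a reagent bottle on the bench shaker

## Robot

A 6-joint arm with a two-finger parallel gripper is mounted at the origin on a cart in front of the work surface, level with it; the furniture and walls round the work are solid. World frame = base frame: x ahead of the robot, y to its left, z up, the work surface at z = 0. Lengths are in m, angles in degrees, forces in N, time in s.
With the tool pointing down it reaches from about 0.25 to 0.725 m from the base axis. Payload 9.7 kg.
Tool frame: the origin (TCP) lies at the very end of the fingers, on their centre line; the grasp point (between the pads) lies 19 mm behind it; z points along the fingers, y is the line along which they close (so a half turn about z gives the same grasp; the last joint's range is limited). The gripper opens to 85 mm and grips with 20 to 120 N. Pads are 22 mm wide; open, the fingers measure 114 mm over their backs; the gripper's body (76 mm by 85 mm) begins 54 mm behind the grasp point. The pads swing forward as they close: fully open they stand 13 mm farther back than shut.
Start: joints at [-65.604, 4.979, 10.078, 95.1, 0, 90], TCP at [0.227, -0.501, 0.231] pointing down, gripper open.
Joint ranges: [-179.16, 179.16], [-48.56, 103.87], [-65.8, 70.77], [-126.05, 130.52], [-82.76, 87.17], [-180, 180]. Speed limits (degrees/s): [127.2, 127.2, 147.25, 180, 180, 180].

## Interface

Orientations are given as [roll, pitch, yaw] about the fixed x, y, z axes, in that order (R = Rz(yaw) Ry(pitch) Rx(roll)).
In Python, from workcell import bot gives the robot as it stands.
- The arm moves only by the tool arm_command, never from a script. Its argument "series" is a list of rows, each a list of 4 numbers: the shift along the tool's x, y, z in m, then the turn about the tool's z in rad. A call has exactly 5 rows; each row is the pose to reach, as a shift and turn from the pose commanded when the call began, along the tool's axes at that moment; what a row does not reach only later rows make up. A row lasts 1/10 s, in which the tool goes at most 50 mm and 8.59 degrees, less where a joint would pass 70% of its speed; a pose out of reach is approached as far as the arm can. A call with a gripper value outside its range is refused whole. "hand" is the finger opening in m, from 0 to 0.0854, set as the call begins (left out, the last holds). The fingers move at their own pace and stop on an object; "grip_force" is the grip in N (left out, the last holds). Time passes only in rows, so rows that repeat a pose let the fingers close, or fill a call up. It gives the time, the measured TCP pose, the force, the opening and the grip force at its end, in the units of the state.
- bot.get_obs(): the state, without advancing time (a new reading comes with each control period).
- bot.camera(name): name is "scene" or "top" or "wrist"; returns a dict with "color" (400x640x3 uint8, blue, green, red), "camera_matrix" (3x3 intrinsics, pixels), "dist_coeffs" ([k1, k2, p1, p2, k3] as OpenCV has them; the pictures are not rectified), "xyz" and "orientation" of the camera in the world; the wrist camera has in their place "T_tool_cam" (4x4, takes a point from camera to tool coordinates, whose origin is the TCP and whose axes are the flange's). Camera axes: x right, y up, looking along -z (the intrinsics and any distortion apply to the point x, -y, -z); pixel columns grow to the right and rows downward; lengths in m; the calibration is good to about 2 mm. A picture is of the moment at which its call begins: read the wrist's pose just before it. There is no depth.
- bot.job_done(): hands the job in; it is judged then, once.
Trained networks look in the newest picture that a camera, given by its name, has taken for a name from the list of things; names that differ only in an ending like _2 or _b are one class to them, and where a whole thing is asked for, a point or a joint stands for the part that bears it (a point fixed in the world has none). Each returns a list of dicts, best first, with "confidence" (0 to 1); they miss things now and then, are a little off and sometimes report something else, mostly with a low value. They report only what shows in the picture. A call takes as long as a camera call.
- bot.find_in(camera, target): "location" ([column, row] in pixels, amid what is visible of it).
- bot.mark_of(camera, target): "location" ([column, row] in pixels: a listed point, or the origin of a listed thing).
The state is a dict: "time": time; "q": joint angles; "qd": joint speeds; "joint_efforts": joint torques, N m; "ee_pos": TCP position; "tcp_rot": TCP orientation; "wrist_force": force on the tool from outside, world axes, zero at the start; "torque": the same for the moment, N m; "opening": finger opening in m; "grasp_force": force on a finger pad.
Only numpy, scipy, OpenCV 4.12 (cv2) and the standard library are available. Lean on these libraries where they do the work, as an engineer would, in place of code of your own. Each camera call takes 0.05 s, during which the arm holds its last target. There are 200 camera calls.

## Task

Clamp the larger of the two brown reagent bottles upright on the shaker's platform: the jaw has been left too far closed, so throw the pawl off the ratchet wheel before you wind the knob back (never force the knob back against the pawl), and stand the bottle between the jaw's sprung pad and the V-shaped stop. Then put the pawl back into the teeth and tighten the knob click by click until the pad has just met the bottle, then one full click more and no further, so that it is held firmly but not squeezed hard. Leave the other things on the worktop where they are.

Things in the scene. Friction and masses are not known exactly. Their poses are not given: they have to be found in the camera images.
- shaker: White bench shaker, fixed, 232 by 318 mm. Origin under its centre on the worktop; x from its front panel to its back, y to its left, z up. Dark platform mat 72 mm above the origin. On it along y: right, a grey gear housing with ratchet wheel, pawl and black knob; middle, the aluminium jaw, sliding to +y as the knob tightens, with a rubber-faced pad sprung 2.3 N/mm; left, the V-stop.
- seat (a point): Where the middle of the clamped bottle comes to be: on its axis as it touches both rubber faces of the V-stop, which open to -y; 45.5 mm above the mat, axes as the shaker's. The stop's place along y varies. Jaw and stop are at most 44 mm high above the mat. Wound fully back, the pad's face is 25 to 38 mm from here, leaving 4 to 17 mm of play: set the bottle down about 2 mm to the -y side.
- bottle_mid (a point): The larger brown bottle with black screw cap, loose, 0.07 to 0.17 kg, 91 mm high. This point is on its axis half-way up (45.5 mm above its underside); z along the axis. Body 42 mm in diameter up to 55 mm above the underside; above that, cap and neck act as a round grip 26 mm in diameter, 55 to 90 mm above the underside, to hold from above clear of jaw and stop.
- small_bottle: The smaller brown bottle with red cap, 34 mm in diameter, 76 mm high, origin under its centre; a bystander like the timer, specimen cup, slide box and tub of cotton buds.
- knob_grip (a point): Black bar-shaped knob of the clamp: this point is on its upright axis, 52 mm above the mat; x along the bar, z up. The bar is 50 mm long, 13 mm thick, and reaches from 32 to 68 mm above the mat. Below it the steel ratchet wheel, 54 mm in diameter, top 28 mm above the mat. Clockwise from above tightens.
- clamp_knob (a joint): Turn in rad, clockwise from above positive (tightening), 16 mm of jaw per rad; 0 is fully back, at a stop. With the pawl in it turns only clockwise: clicks of 0.262 rad (24 teeth), holding at 0.23 + 0.262 n; up to 0.13 N m per tooth; let go under load, it settles back on the tooth. With the pawl off it turns lightly and stays. Starts at 1.2 to 1.5. Past touch each click adds 0.15 N m, 9.6 N on the bottle.
- pawl_pin (a point): Black upright thumb pin on the tail of the pawl, 12 mm in diameter, free from 28 to 58 mm above the mat; this point is on its axis 42 mm above the mat. The pawl is a flat steel lever level with the ratchet wheel, pivoted on an upright axis 40 mm from the pin (on the pin's +y side in the shaker's axes when the pawl is in).
- pawl (a joint): Swing of the pawl in rad, counter-clockwise from above positive: about 0 in the teeth (up to 0.17 as a tooth passes), 0.55 thrown off, against its stop, the pin then being 21 mm nearer the shaker's back (+x). An over-centre spring holds it at either end: push the pin with about 3 N past half-way (0.28) toward the back to throw it off, toward the front to put it in.

How it is judged:
By the outcome, as a careful person would: the job done as asked, in the order asked, and still so for the second after the job is handed in, with the robot touching nothing.
It also fails if it takes over 72 s, if anything falls off the work surface, if the arm or the gripper's body presses on something with over 40 N, if the wrist force passes 120 N, or if a joint passes its speed limit or range.

## Working session

There is one attempt and no reset: what is moved stays moved. The work goes in short steps, Python scripts to look and compute and a tool call to move; the robot and the scene stay as the last step left them, time stands still between calls to the robot, and variables do not carry over. Pictures are saved under pics/ and viewed, at most 10 in all, crops included, and the job is handed in when it is done.

Besides the shell and the picture viewer there is one more tool, called after ">>>" by a JSON object that holds its "method" and its "body". arm_command: Moves the arm, as the interface text tells. Its arguments: {"type":"object","properties":{"series":{"type":"array"},"hand":{"type":"number"},"grip_force":{"type":"number"}},"required":["series"]}

```bash
ls; mkdir -p pics
cat > h.py <<'E'
import numpy as np, cv2
from scipy.spatial.transform import Rotation as R
from workcell import bot
def cam(n):
    o=bot.get_obs(); c=bot.camera(n)
    if n=="wrist":
        T=np.array(c["T_tool_cam"]); Rt=R.from_euler('xyz',o["tcp_rot"],degrees=True).as_matrix()
        c["R"]=Rt@T[:3,:3]; c["p"]=Rt@T[:3,3]+np.array(o["ee_pos"])
    else:
        c["R"]=R.from_euler('xyz',c["orientation"],degrees=True).as_matrix(); c["p"]=np.array(c["xyz"])
    return c
def ray(c,uv):
    u=cv2.undistortPoints(np.array([[uv]],float),np.array(c["camera_matrix"]),np.array(c["dist_coeffs"]))[0,0]
    d=c["R"]@np.array([u[0],-u[1],-1]); return c["p"],d/np.linalg.norm(d)
def at_z(c,uv,z):
    p,d=ray(c,uv); return p+d*(z-p[2])/d[2]
def tri(rs):
    A=0;b=0
    for p,d in rs:
        M=np.eye(3)-np.outer(d,d);A=A+M;b=b+M@p
    x=np.linalg.solve(A,b); return x,[np.linalg.norm((np.eye(3)-np.outer(d,d))@(x-p)) for p,d in rs]
def proj(c,X):
    x=c["R"].T@(np.array(X)-c["p"]); x=np.array([[x[0],-x[1],-x[2]]])
    return cv2.projectPoints(x,np.zeros(3),np.zeros(3),np.array(c["camera_matrix"]),np.array(c["dist_coeffs"]))[0][0,0]
E
cat > a.py <<'E'
from h import *
np.set_printoptions(precision=4,suppress=True)
print(bot.get_obs())
C={}
for n in ["scene","top"]:
    C[n]=cam(n); cv2.imwrite(f"pics/{n}0.png",C[n]["color"]); print(n,C[n]["p"],C[n]["orientation"])
for t in ["shaker","seat","bottle_mid","small_bottle","knob_grip","pawl_pin"]:
    rs=[]
    for n in C:
        m=bot.mark_of(n,t); print(t,n,[(np.round(k["location"],1),round(k["confidence"],2)) for k in m[:3]])
        if m: rs.append(ray(C[n],m[0]["location"]))
    if len(rs)==2: print("   ",*tri(rs))
E
python3 a.py
```

```text
pics
{'time': 0.0, 'q': array([-65.6038,   5.011 ,  10.033 ,  95.0999,  -0.0001,  89.9995]), 'qd': array([-0.0237,  0.0666, -0.016 , -0.0303,  0.0951,  0.0211]), 'joint_efforts': array([  0.0004, -52.0397,  46.4797,   0.0163,   0.0002,   0.    ]), 'ee_pos': array([ 0.2271, -0.5007,  0.2306]), 'tcp_rot': array([-179.9222,    0.0001,   24.3967]), 'wrist_force': array([-0.9381,  0.2297, -0.0376]), 'torque': array([-0.0118, -0.006 ,  0.0328]), 'grasp_force': 0.0, 'opening': 0.08545885491163177}
scene [-0.1082  0.3981  0.8556] [  44.3608    0.3317 -128.8516]
top [ 0.3113 -0.0785  1.0861] [  9.2447   1.1265 -90.3728]
shaker scene [(array([267.6, 252.3]), 0.76)]
shaker top [(array([251. , 201.3]), 0.57)]
    [0.4955 0.1173 0.0001] [np.float64(0.003587832026513793), np.float64(0.003587832026513917)]
seat scene [(array([240.9, 238.5]), 0.71), (array([361.2, 209.3]), 0.53)]
seat top [(array([213. , 192.2]), 0.85)]
    [0.4968 0.1836 0.1111] [np.float64(0.0004597033927518712), np.float64(0.0004597033927518068)]
bottle_mid scene []
bottle_mid top [(array([434.8, 213.4]), 0.64)]
small_bottle scene [(array([360.2, 208.5]), 0.79)]
small_bottle top [(array([370.4, 218.2]), 0.75)]
    [ 0.4484 -0.1841  0.0133] [np.float64(0.0043938285970419565), np.float64(0.004393828597042069)]
knob_grip scene [(array([287.3, 210.4]), 0.89)]
knob_grip top [(array([274.8, 192.6]), 0.67)]
    [0.4949 0.0416 0.1181] [np.float64(0.00290229147269257), np.float64(0.0029022914726924915)]
pawl_pin scene []
pawl_pin top [(array([305.7, 204.5]), 0.58)]
```

```bash
python3 -c "
import cv2,numpy as np
a=cv2.imread('pics/top0.png')[90:330,140:500];a=cv2.resize(a,None,fx=2.2,fy=2.2,interpolation=3)[:, :790];cv2.imwrite('pics/topc.png',a);print(a.shape)"
```

```text
(528, 790, 3)
```

View pics/scene0.png

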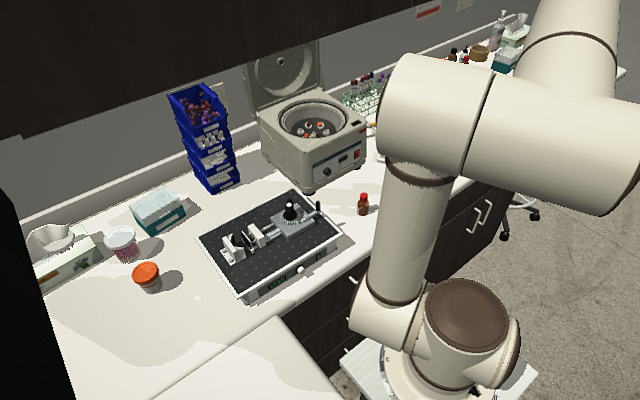

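View pics/topc.png

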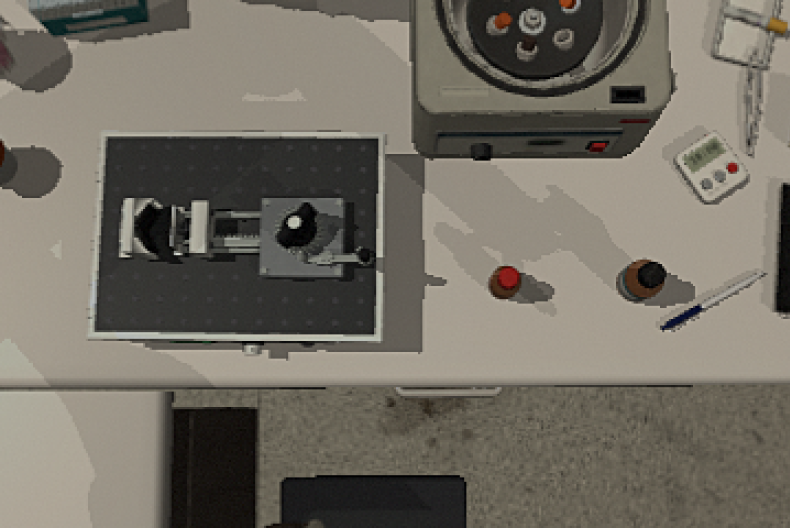

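The top crop shows the V-stop at (145,228), the jaw at (200,228), the knob at (295,225), the pawl pin at (365,256) and the black-capped bottle at (645,278). The scene picture shows the knob, with the arm hiding the bottle.

```bash
cat > b.py <<'E'
from h import *
np.set_printoptions(precision=4,suppress=True)
c=cam("top")
for t,z in [("bottle_mid",.0455),("knob_grip",.124),("pawl_pin",.114),("seat",.1175),("small_bottle",0)]:
    for k in bot.mark_of("top",t)[:1]: print(t,at_z(c,k["location"],z))
f=lambda u,v:(140+u/2.2,90+v/2.2)
print("corners z=.07",[at_z(c,f(*q),.07)[:2] for q in [(100,132),(385,132),(382,340),(90,340)]])
print("cap top",at_z(c,f(651,274),.09), "pin top",at_z(c,f(367,255),.13),"knob top",at_z(c,f(293,222),.14))
w=cam("wrist"); print(w["camera_matrix"],w["T_tool_cam"])
E
python3 b.py
```

```text
bottle_mid [ 0.4543 -0.3416  0.0455]
knob_grip [0.4991 0.0407 0.124 ]
pawl_pin [ 0.4667 -0.0328  0.114 ]
seat [0.4932 0.1826 0.1175]
small_bottle [ 0.4425 -0.185   0.    ]
corners z=.07 [array([0.6102, 0.2659]), array([ 0.606 , -0.0514]), array([ 0.3771, -0.047 ]), array([0.3793, 0.2667])]
cap top [ 0.4427 -0.3308  0.09  ] pin top [ 0.4596 -0.034   0.13  ] knob top [0.4926 0.0405 0.14  ]
[[303.5862   0.     326.3681]
 [  0.     303.5862 199.5059]
 [  0.       0.       1.    ]] [[ 0.0005  0.9496  0.3134  0.0793]
 [ 1.     -0.0007  0.0005  0.0008]
 [ 0.0007  0.3134 -0.9496 -0.1431]
 [ 0.      0.      0.      1.    ]]
```

>>> {"method": "arm_command", "body": {"series": [[0.035, -0.029, 0, -0.143], [0.07, -0.058, 0, -0.286], [0.104, -0.086, 0, -0.429], [0.139, -0.115, 0, -0.572], [0.173, -0.144, 0, -0.715]], "hand": 0.04, "grip_force": 30}}

```text
time: 1.55
ee_pos: [0.3256, -0.2967, 0.2314]
tcp_rot: [180.0, 0.0, 65.7]
wrist_force: [0.7, -0.3, 0.3]
opening: 0.0402
grasp_force: 0.0
```

>>> {"method": "arm_command", "body": {"series": [[0.045, 0.001, 0, -0.143], [0.09, 0.002, 0, -0.286], [0.135, 0.003, 0, -0.424], [0.18, 0.004, 0, -0.424], [0.225, 0.005, 0, -0.424]]}}

```text
time: 2.05
ee_pos: [0.424, -0.094, 0.2316]
tcp_rot: [179.9, 0.0, 89.7]
wrist_force: [1.0, -1.3, 1.3]
opening: 0.0399
grasp_force: 0.0
```

>>> {"method": "arm_command", "body": {"series": [[0.03, 0.015, 0, 0], [0.06, 0.03, 0, 0], [0.08, 0.046, 0, 0], [0.08, 0.046, 0, 0], [0.08, 0.046, 0, 0]]}}

```text
time: 2.55
ee_pos: [0.47, -0.0159, 0.2311]
tcp_rot: [-180.0, 0.0, 89.7]
wrist_force: [-0.0, -0.8, 0.6]
opening: 0.04
grasp_force: 0.0
```

```bash
cat > c.py <<'E'
from h import *
import sys
np.set_printoptions(precision=4,suppress=True)
o=bot.get_obs();print(o["time"],o["ee_pos"],o["tcp_rot"],o["q"],o["wrist_force"],o["opening"])
c=cam("wrist"); cv2.imwrite(f"pics/{sys.argv[1]}.png",c["color"])
Z={"bottle_mid":.0455,"knob_grip":.124,"pawl_pin":.114,"seat":.1175}
for t in sys.argv[2:]:
    for k in bot.mark_of("wrist",t)[:2]: print(t,np.round(k["location"],1),round(k["confidence"],2),at_z(c,k["location"],Z[t]))
E
python3 c.py w1 knob_grip pawl_pin seat
```

```text
2.55 [ 0.47   -0.0159  0.2311] [-179.961     0.0095   89.7307] [-1.9295 -5.8679 -0.7202 95.1865 -0.0106 88.3399] [-0.0178 -0.792   0.5981] 0.040005581567916414
knob_grip [356.4 132.4] 0.6 [0.4936 0.0381 0.124 ]
pawl_pin [317.8 203.6] 0.67 [ 0.4613 -0.0262  0.114 ]
```

View pics/w1.png

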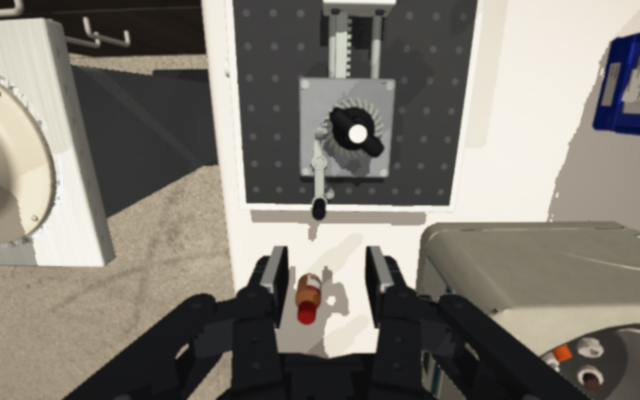

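The wrist view shows the pin top at (319,208), the knob centre at (358,133) with its bar at about -33° in the world, and the small bottle at (307,298). I'll straddle the pin.

>>> {"method": "arm_command", "body": {"series": [[-0.012, -0.009, 0.02, 0], [-0.012, -0.009, 0.05, 0], [-0.012, -0.009, 0.08, 0], [-0.012, -0.009, 0.105, 0], [-0.012, -0.009, 0.124, 0]]}}

```text
time: 3.25
ee_pos: [0.4601, -0.0288, 0.1058]
tcp_rot: [-179.9, -0.0, 89.6]
wrist_force: [0.3, -0.5, -0.6]
opening: 0.04
grasp_force: 0.0
```

```bash
python3 c.py w2 pawl_pin knob_grip
```

```text
3.25 [ 0.4601 -0.0288  0.1058] [-179.9495   -0.0015   89.5747] [ -3.5813  -7.7991 -16.315   81.5346  -0.0013  86.844 ] [ 0.2975 -0.4786 -0.6305] 0.040037945128394425
pawl_pin [327.9 267.6] 0.89 [ 0.4602 -0.0303  0.114 ]
knob_grip [410.8 130.6] 0.92 [0.4941 0.0384 0.124 ]
```

View pics/w2.png

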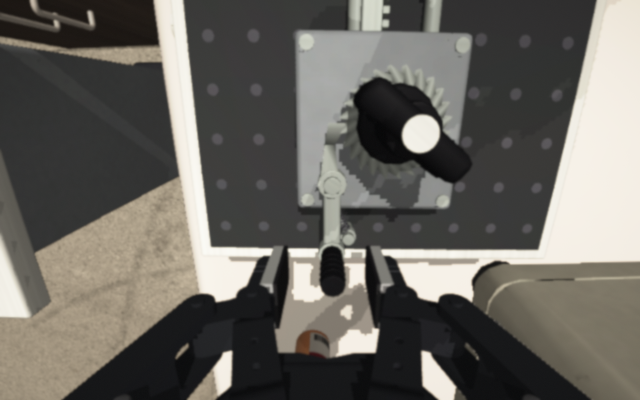

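The pin (332,268) stands between the pads, so I'll push it to +x, re-centre on it, and lift.

>>> {"method": "arm_command", "body": {"series": [[0.001, 0.01, 0, 0], [0.002, 0.018, 0, 0], [0.003, 0.025, 0, 0], [0.004, 0.03, 0, 0], [0.004, 0.033, 0, 0]]}}

```text
time: 3.9
ee_pos: [0.4948, -0.024, 0.1074]
tcp_rot: [180.0, -0.0, 89.7]
wrist_force: [0.5, 0.2, 0.2]
opening: 0.0399
grasp_force: 0.0
```

>>> {"method": "arm_command", "body": {"series": [[0, -0.006, 0, 0], [0, -0.012, 0, 0], [0, -0.012, -0.03, 0], [0, -0.012, -0.06, 0], [0, -0.012, -0.09, 0]]}}

```text
time: 4.4
ee_pos: [0.481, -0.0242, 0.1985]
tcp_rot: [-180.0, -0.0, 89.7]
wrist_force: [0.8, -0.4, 0.4]
opening: 0.0401
grasp_force: 0.0
```

```bash
python3 c.py w3 pawl_pin knob_grip seat
```

```text
4.4 [ 0.481  -0.0242  0.1985] [-179.9889   -0.0023   89.6526] [-2.882  -4.9187 -3.4692 91.4607  0.0018 87.4654] [ 0.8177 -0.403   0.3752] 0.04005305815682532
pawl_pin [328.1 201.7] 0.61 [ 0.4816 -0.0217  0.114 ]
knob_grip [345.9 124.7] 0.86 [0.4942 0.0384 0.124 ]
```

View pics/w3.png

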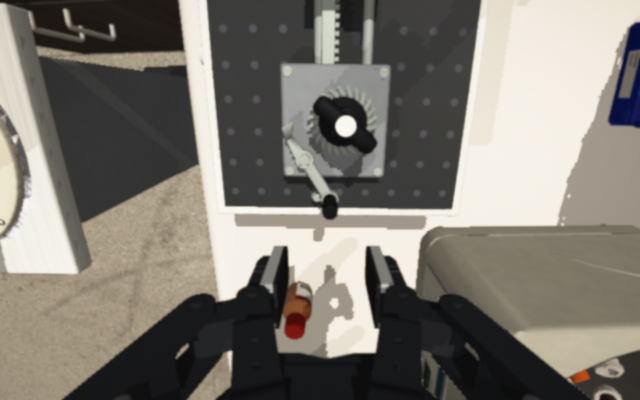

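The pawl is thrown off, with the pin at (330,207). The knob centre is (346,125) and the bar runs from (318,102) to (373,147). I'll measure the bar's angle.

```bash
cat > ang.py <<'E'
from h import *
import sys
# bar angle by blob of dark pixels in crop around the knob, using current wrist view
def barangle(img,c,ctr,r):
    g=img.max(2); m=((g<45)).astype(np.uint8)
    u,v=np.round(ctr).astype(int); M=np.zeros_like(m); M[v-r:v+r,u-r:u+r]=m[v-r:v+r,u-r:u+r]
    n,l,s,_=cv2.connectedComponentsWithStats(M); 
    k=1+np.argmax(s[1:,4]); ys,xs=np.where(l==k)
    P=np.array([at_z(c,(x,y),.138)[:2] for x,y in zip(xs,ys)]); d=P-P.mean(0)
    w,V=np.linalg.eigh(d.T@d); return np.degrees(np.arctan2(V[1,1],V[0,1])),P.mean(0),len(P),np.sqrt(w/len(P))
if __name__=="__main__":
    c=cam("wrist"); print(barangle(c["color"],c,proj(c,(.4942,.0384,.138)),40))
E
python3 ang.py
```

```text
(np.float64(139.68371824496106), array([0.49189042, 0.04066411]), 1827, array([0.00758547, 0.01246147]))
```

>>> {"method": "arm_command", "body": {"series": [[0.015, 0.003, 0, -0.148], [0.03, 0.006, 0, -0.296], [0.045, 0.01, 0, -0.444], [0.0625, 0.013, 0, -0.592], [0.0625, 0.013, 0, -0.74]]}}

```text
time: 5.15
ee_pos: [0.4948, 0.0396, 0.1957]
tcp_rot: [-179.9, -0.1, 132.5]
wrist_force: [-1.1, -0.1, -0.9]
opening: 0.0402
grasp_force: 0.0
```

>>> {"method": "arm_command", "body": {"series": [[0, 0, 0, -0.133], [0, 0, 0.02, -0.133], [0, 0, 0.05, -0.133], [0, 0, 0.075, -0.133], [0, 0, 0.087, -0.133]]}}

```text
time: 5.65
ee_pos: [0.4935, 0.0381, 0.1068]
tcp_rot: [-179.8, -0.2, 139.7]
wrist_force: [-0.0, 0.7, 0.1]
opening: 0.0399
grasp_force: 0.0
```

>>> {"method": "arm_command", "body": {"series": [[0, 0, 0, 0], [0, 0, 0, 0], [0, 0, 0, 0], [0, 0, 0, 0], [0, 0, 0, 0]], "hand": 0.0, "grip_force": 25}}

```text
time: 6.15
ee_pos: [0.4955, 0.0384, 0.1107]
tcp_rot: [180.0, 0.0, 139.7]
wrist_force: [0.7, 2.0, -4.1]
opening: 0.0124
grasp_force: 31.7
```

```bash
python3 -c "
from workcell import bot
o=bot.get_obs();print(o)"
```

```text
{'time': 6.15, 'q': array([ 4.42257520e+00, -2.96276949e+00, -1.12999403e+01,  8.16386626e+01,
        1.90905081e-02,  4.47366506e+01]), 'qd': array([-0.05517977, -0.05311837,  0.00107217, -0.08617401, -0.06987884,
        0.00301224]), 'joint_efforts': array([-1.37434848e+00, -4.56787598e+01,  4.89915740e+01, -7.79634481e-02,
       -6.39579669e-01, -2.95396079e-02]), 'ee_pos': array([0.49553184, 0.03842075, 0.11073198]), 'tcp_rot': array([1.79969429e+02, 3.72990700e-03, 1.39685928e+02]), 'wrist_force': array([ 0.72685784,  2.03461055, -4.07605143]), 'torque': array([ 0.44301746,  0.11778709, -0.03678098]), 'grasp_force': 31.691551208496094, 'opening': 0.012423521060495985}
```

>>> {"method": "arm_command", "body": {"series": [[0, 0, 0, -0.11], [0, 0, 0, -0.22], [0, 0, 0, -0.33], [0, 0, 0, -0.44], [0, 0, 0, -0.55]]}}

```text
time: 6.65
ee_pos: [0.4961, 0.0394, 0.1107]
tcp_rot: [179.8, 0.1, 171.5]
wrist_force: [3.2, 10.4, -6.4]
opening: 0.0126
grasp_force: 31.5
```

>>> {"method": "arm_command", "body": {"series": [[0, 0, 0, -0.12], [0, 0, 0, -0.24], [0, 0, 0, -0.36], [0, 0, 0, -0.48], [0, 0, 0, -0.58]]}}

```text
time: 7.15
ee_pos: [0.496, 0.0407, 0.1108]
tcp_rot: [179.8, 0.2, -155.2]
wrist_force: [1.1, 19.1, -5.4]
opening: 0.0126
grasp_force: 31.5
```

```bash
python3 -c "
from workcell import bot
o=bot.get_obs();print(o['torque'],o['wrist_force'],o['grasp_force'],o['tcp_rot'],o['q'][5])"; python3 c.py w4 knob_grip pawl_pin seat
```

```text
[ 3.09758162 -0.28340091 -0.09111871] [ 1.13941728 19.05246789 -5.36097882] 31.509044766426086 [ 179.75778777    0.19355472 -155.19577131] -20.282592490233878
7.15 [0.496  0.0407 0.1108] [ 179.7578    0.1936 -155.1958] [  4.5218  -2.9568 -11.2904  81.5689   0.2943 -20.2826] [ 1.1394 19.0525 -5.361 ] 0.012596476608136162
knob_grip [327.3 271.7] 0.8 [0.4946 0.0398 0.124 ]
pawl_pin [213.9 191.7] 0.6 [ 0.4831 -0.0257  0.114 ]
seat [540.  352.3] 0.66 [0.4965 0.1792 0.1175]
```

View pics/w4.png

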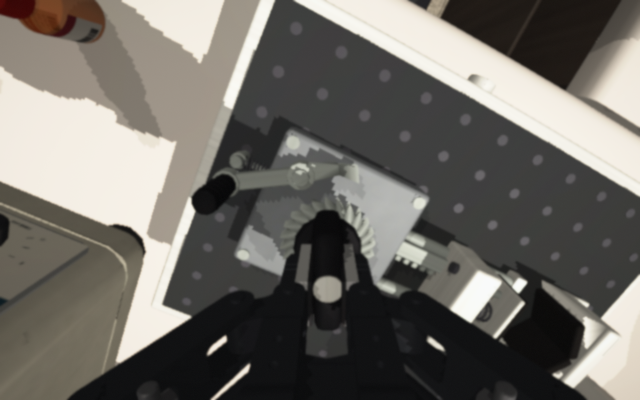

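Wound back 1.13 rad so far and the jaw is retreating. I'll relieve the side force and continue gently toward the stop.

>>> {"method": "arm_command", "body": {"series": [[-0.001, 0.001, 0, 0], [-0.001, 0.0024, 0, -0.02], [-0.001, 0.0024, 0, -0.05], [-0.001, 0.0024, 0, -0.08], [-0.001, 0.0024, 0, -0.1]]}}

```text
time: 7.85
ee_pos: [0.4958, 0.0412, 0.1107]
tcp_rot: [180.0, 0.1, -149.7]
wrist_force: [3.3, 5.1, -4.0]
opening: 0.0124
grasp_force: 31.8
```

```bash
cat > s.py <<'E'
from workcell import bot
import numpy as np
np.set_printoptions(precision=3,suppress=True)
o=bot.get_obs();print(o['time'],o['ee_pos'],o['tcp_rot'],'F',o['wrist_force'],'T',o['torque'],o['grasp_force'],o['opening'],o['joint_efforts'][5])
E
python3 s.py
```

```text
7.85 [0.496 0.041 0.111] [ 179.986    0.093 -149.705] F [ 3.309  5.112 -3.97 ] T [ 0.896 -0.524 -0.047] 31.776115894317627 0.012384317014076327 0.16923710703849792
```

>>> {"method": "arm_command", "body": {"series": [[0, 0, 0, -0.02], [0, 0, 0, -0.04], [0, 0, 0, -0.06], [0, 0, 0, -0.07], [0, 0, 0, -0.07]]}}

```text
time: 8.35
ee_pos: [0.4957, 0.0413, 0.1107]
tcp_rot: [180.0, 0.1, -145.7]
wrist_force: [2.0, 7.3, -4.0]
opening: 0.0123
grasp_force: 31.8
```

```bash
python3 s.py
```

```text
8.35 [0.496 0.041 0.111] [ 179.969    0.094 -145.73 ] F [ 1.976  7.287 -4.019] T [ 0.999 -0.398 -0.009] 31.799172163009644 0.012296200625312314 -0.11879903264343739
```

>>> {"method": "arm_command", "body": {"series": [[0, 0, 0, -0.02], [0, 0, 0, -0.04], [0, 0, 0, -0.06], [0, 0, 0, -0.06], [0, 0, 0, -0.06]]}}

```text
time: 8.85
ee_pos: [0.4956, 0.0414, 0.1107]
tcp_rot: [180.0, 0.1, -142.3]
wrist_force: [1.2, 7.0, -3.4]
opening: 0.0125
grasp_force: 31.8
```

```bash
python3 s.py
```

```text
8.85 [0.496 0.041 0.111] [ 179.962    0.095 -142.306] F [ 1.209  7.033 -3.352] T [ 1.132 -0.358 -0.028] 31.825119853019714 0.01252197019578589 -0.00931573798879981
```

>>> {"method": "arm_command", "body": {"series": [[0, 0, 0, -0.02], [0, 0, 0, -0.04], [0, 0, 0, -0.05], [0, 0, 0, -0.05], [0, 0, 0, -0.05]]}}

```text
time: 9.35
ee_pos: [0.4956, 0.0415, 0.1107]
tcp_rot: [179.9, 0.1, -139.5]
wrist_force: [1.4, 7.6, -2.7]
opening: 0.0125
grasp_force: 37.7
```

```bash
python3 s.py
```

```text
9.35 [0.496 0.041 0.111] [ 179.945    0.112 -139.511] F [ 1.395  7.616 -2.731] T [ 1.379 -0.265 -0.833] 37.6677006483078 0.012473372614894743 -0.8270123787224293
```

>>> {"method": "arm_command", "body": {"series": [[0, 0, 0, -0.02], [0, 0, 0, -0.04], [0, 0, 0, -0.05], [0, 0, 0, -0.05], [0, 0, 0, -0.05]]}}

```text
time: 9.85
ee_pos: [0.4952, 0.0412, 0.1109]
tcp_rot: [179.9, 0.1, -136.7]
wrist_force: [-1.3, 4.5, -1.6]
opening: 0.0125
grasp_force: 65.9
```

```bash
python3 s.py
```

```text
9.85 [0.495 0.041 0.111] [ 179.945    0.063 -136.677] F [-1.326  4.541 -1.562] T [ 1.092  0.341 -1.01 ] 65.8949286583811 0.012493981435359482 -1.056322529911995
```

The stop shows at yaw about 220°. I'll ease off it, release, lift, and look at the seat.

>>> {"method": "arm_command", "body": {"series": [[0, 0, 0, 0.03], [0, 0, 0, 0.05], [0, 0, 0, 0.07], [0, 0, 0, 0.07], [0, 0, 0, 0.07]]}}

```text
time: 10.35
ee_pos: [0.4952, 0.0411, 0.1107]
tcp_rot: [180.0, 0.0, -140.6]
wrist_force: [-0.4, 4.2, -1.3]
opening: 0.0124
grasp_force: 32.3
```

```bash
python3 s.py
```

```text
10.35 [0.495 0.041 0.111] [ 179.958    0.038 -140.611] F [-0.356  4.154 -1.31 ] T [ 0.876  0.276 -0.057] 32.28823095560074 0.012364194803825522 -0.015323390252888203
```

>>> {"method": "arm_command", "body": {"series": [[0, 0, 0, 0], [0, 0, 0, 0], [0, 0, 0, 0], [0, 0, -0.02, 0], [0, 0, -0.06, 0]], "hand": 0.04}}

```text
time: 10.85
ee_pos: [0.4939, 0.0405, 0.1685]
tcp_rot: [179.9, -0.2, -140.7]
wrist_force: [1.0, -0.6, 0.5]
opening: 0.0399
grasp_force: 0.0
```

>>> {"method": "arm_command", "body": {"series": [[-0.01, 0.015, -0.03, 0.14], [-0.03, 0.04, -0.06, 0.28], [-0.05, 0.065, -0.09, 0.42], [-0.076, 0.093, -0.1, 0.56], [-0.076, 0.093, -0.1, 0.68]]}}

```text
time: 11.35
ee_pos: [0.4958, 0.1642, 0.2721]
tcp_rot: [179.9, 0.2, -179.8]
wrist_force: [0.1, 0.3, -0.7]
opening: 0.0403
grasp_force: 0.0
```

>>> {"method": "arm_command", "body": {"series": [[0, 0, 0, 0], [0, 0, 0, 0], [0, 0, 0, 0], [0, 0, 0, 0], [0, 0, 0, 0]]}}

```text
time: 11.85
ee_pos: [0.4952, 0.1604, 0.2702]
tcp_rot: [-180.0, -0.0, -179.6]
wrist_force: [0.0, -0.7, -0.3]
opening: 0.0402
grasp_force: 0.0
```

```bash
python3 c.py w5 knob_grip pawl_pin seat
```

```text
11.85 [0.4952 0.1604 0.2702] [-179.9973   -0.0021 -179.6375] [17.9488  1.9722 11.2972 99.3278 -0.002  17.5863] [ 0.0363 -0.6771 -0.2691] 0.040234863414608656
knob_grip [209.3 183.3] 0.56 [0.4931 0.0433 0.124 ]
knob_grip [289.9 160.6] 0.5 [0.47   0.1241 0.124 ]
pawl_pin [143.9 172.8] 0.6 [ 0.4851 -0.0272  0.114 ]
seat [346.1 181.4] 0.95 [0.4921 0.1792 0.1175]
```

View pics/w5.png

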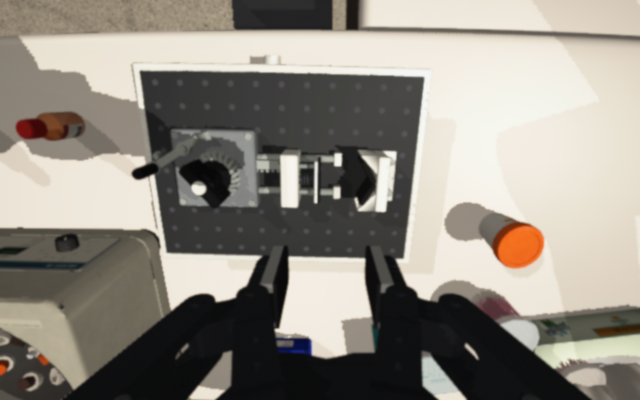

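The seat is at about (346,181). The pad plate at (317,180) sits clear of the V-stop, and the bystanders are unmoved. Now to the bottle.

>>> {"method": "arm_command", "body": {"series": [[0.005, -0.045, 0, 0.145], [0.01, -0.093, 0, 0.29], [0.015, -0.142, 0, 0.435], [0.02, -0.191, 0, 0.58], [0.023, -0.24, 0, 0.725]]}}

```text
time: 12.55
ee_pos: [0.473, -0.081, 0.2706]
tcp_rot: [180.0, 0.0, 138.5]
wrist_force: [1.8, -0.1, -0.5]
opening: 0.0404
grasp_force: 0.0
```

>>> {"method": "arm_command", "body": {"series": [[-0.029, -0.04, 0, 0.145], [-0.058, -0.08, 0, 0.29], [-0.087, -0.12, 0, 0.435], [-0.116, -0.16, 0, 0.58], [-0.144, -0.199, 0, 0.72]], "hand": 0.06}}

```text
time: 13.05
ee_pos: [0.4503, -0.326, 0.2704]
tcp_rot: [180.0, 0.0, 97.2]
wrist_force: [0.5, 0.3, -0.4]
opening: 0.0601
grasp_force: 0.0
```

>>> {"method": "arm_command", "body": {"series": [[0, 0, 0.02, 0.133], [0, 0, 0.03, 0.133], [0, 0, 0.03, 0.133], [0, 0, 0.03, 0.133], [0, 0, 0.03, 0.133]]}}

```text
time: 13.55
ee_pos: [0.4515, -0.323, 0.2414]
tcp_rot: [179.9, 0.0, 90.1]
wrist_force: [0.3, -0.0, 0.6]
opening: 0.0599
grasp_force: 0.0
```

```bash
cat >> c.py <<'E'
    if t=="bottle_mid":
        for k in bot.mark_of("wrist","bottle_mid")[:1]: pass
E
python3 c.py w6 bottle_mid
```

```text
13.55 [ 0.4515 -0.323   0.2414] [179.9307   0.0465  90.1351] [-35.586    5.8457  12.1455  96.2163   0.0027  54.2789] [ 0.3494 -0.0305  0.5893] 0.05993398944939625
bottle_mid [318.4 180.6] 0.6 [ 0.4417 -0.3326  0.0455]
```

View pics/w6.png

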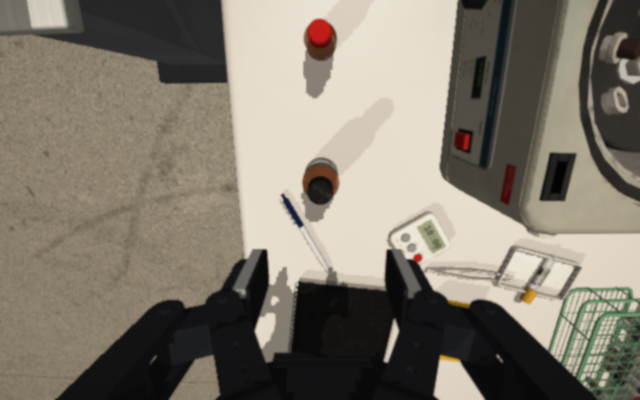

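The black cap shows at (319,189). Two cameras agree on about (0.442, -0.332). Descending.

>>> {"method": "arm_command", "body": {"series": [[-0.005, -0.005, 0.03, 0], [-0.009, -0.0095, 0.07, 0], [-0.009, -0.0095, 0.11, 0], [-0.009, -0.0095, 0.145, 0], [-0.009, -0.0095, 0.165, 0]]}}

```text
time: 14.2
ee_pos: [0.4406, -0.3319, 0.0725]
tcp_rot: [-179.9, -0.1, 90.0]
wrist_force: [0.0, -0.3, 0.7]
opening: 0.0599
grasp_force: 0.0
```

```bash
cat > d.py <<'E'
from h import *
c=cam("wrist"); g=c["color"].astype(int)
cv2.imwrite("pics/w7.png",c["color"])
m=(g.max(2)<60).astype(np.uint8)
o=bot.get_obs(); print(o["ee_pos"],o["tcp_rot"])
print(bot.mark_of("wrist","bottle_mid")[:1], "cap centre expected",proj(c,(.442,-.332,.091)), "mid",proj(c,(.442,-.332,.0455)))
for k in bot.mark_of("wrist","bottle_mid")[:1]: print(at_z(c,k["location"],.0455))
E
python3 d.py
```

```text
[ 0.43987551 -0.33128217  0.07013129] [-179.73288774   -0.20000017   89.9953408 ]
[{'location': [332.7, 237.6], 'confidence': 0.79}] cap centre expected [330.72477272 276.4737212 ] mid [329.93177226 235.69092999]
[ 0.44370964 -0.33328545  0.0455    ]
```

View pics/w7.png

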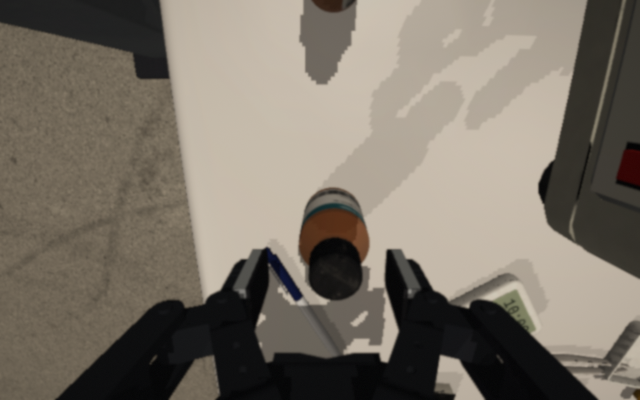

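The cap is centred at (336,268), 2 mm to +x of expected. I'll nudge, go down and grip.

>>> {"method": "arm_command", "body": {"series": [[0.001, 0.0025, 0.006, 0], [0.001, 0.0025, 0.012, 0], [0.001, 0.0025, 0.012, 0], [0.001, 0.0025, 0.012, 0], [0.001, 0.0025, 0.012, 0]]}}

```text
time: 14.85
ee_pos: [0.4442, -0.332, 0.0638]
tcp_rot: [180.0, 0.0, 89.9]
wrist_force: [-0.2, 0.2, 0.5]
opening: 0.0595
grasp_force: 0.0
```

>>> {"method": "arm_command", "body": {"series": [[0, 0, 0, 0], [0, 0, 0, 0], [0, 0, 0, 0], [0, 0, 0, 0], [0, 0, 0, 0]], "hand": 0.0, "grip_force": 25}}

```text
time: 15.35
ee_pos: [0.4441, -0.3319, 0.0635]
tcp_rot: [180.0, 0.0, 89.9]
wrist_force: [0.5, 0.1, 2.1]
opening: 0.0257
grasp_force: 24.9
```

```bash
python3 s.py
```

```text
15.35 [ 0.444 -0.332  0.063] [179.987   0.011  89.943] F [0.485 0.082 2.073] T [-0.02   0.064 -0.019] 24.948820173740387 0.025732486490366156 -0.0007227065179904457
```

>>> {"method": "arm_command", "body": {"series": [[0, 0, -0.02, 0], [0, 0, -0.06, 0], [0.01, 0, -0.1, 0], [0.035, 0, -0.135, 0], [0.07, 0, -0.16, 0]], "grip_force": 35}}

```text
time: 15.85
ee_pos: [0.4441, -0.262, 0.2253]
tcp_rot: [179.9, 0.1, 89.8]
wrist_force: [0.6, 0.4, -1.0]
opening: 0.0254
grasp_force: 34.6
```

>>> {"method": "arm_command", "body": {"series": [[0.04, 0, -0.015, 0], [0.085, 0, -0.025, 0], [0.13, 0, -0.025, 0], [0.175, 0, -0.025, 0], [0.22, 0, -0.025, 0]]}}

```text
time: 16.35
ee_pos: [0.4439, -0.0401, 0.2483]
tcp_rot: [180.0, -0.0, 89.9]
wrist_force: [0.7, 0.4, -1.6]
opening: 0.0253
grasp_force: 34.6
```

>>> {"method": "arm_command", "body": {"series": [[0.045, 0.01, 0, 0], [0.09, 0.02, 0, 0], [0.135, 0.035, 0, 0], [0.175, 0.045, 0, 0], [0.2, 0.0505, 0, 0]]}}

```text
time: 16.85
ee_pos: [0.4951, 0.1609, 0.2476]
tcp_rot: [-180.0, -0.0, 90.1]
wrist_force: [-0.1, -0.7, -0.5]
opening: 0.025
grasp_force: 34.7
```

>>> {"method": "arm_command", "body": {"series": [[0.012, 0, 0, 0], [0.018, 0, 0.01, 0], [0.0195, 0, 0.03, 0], [0.0195, 0, 0.04, 0], [0.0195, 0, 0.04, 0]]}}

```text
time: 17.35
ee_pos: [0.4942, 0.1765, 0.2066]
tcp_rot: [-179.9, 0.1, 89.9]
wrist_force: [-0.0, 0.1, -0.8]
opening: 0.0251
grasp_force: 34.7
```

```bash
python3 s.py; python3 c.py w8 seat bottle_mid
python3 - <<'E'
from h import *
np.set_printoptions(precision=4,suppress=True)
C={n:cam(n) for n in ["scene","top"]}
for t in ["seat","bottle_mid"]:
    rs=[]
    for n in C:
        m=bot.mark_of(n,t)[:1]; print(t,n,m)
        if m: rs.append(ray(C[n],m[0]["location"]))
    if len(rs)==2: print(tri(rs))
E
```

```text
17.35 [0.494 0.176 0.207] [-179.853    0.059   89.883] F [-0.028  0.089 -0.82 ] T [-0.005 -0.052  0.022] 34.66937720775604 0.025102518805892655 0.0007036528586468194
17.35 [0.4942 0.1765 0.2066] [-179.8535    0.059    89.8827] [ 19.6577   1.2127   3.4     92.3451  -0.0059 109.775 ] [-0.0284  0.0886 -0.8197] 0.025102518805892655
bottle_mid [325.5 242.3] 0.59 [0.4919 0.1055 0.0455]
seat scene [{'location': [242.0, 238.9], 'confidence': 0.79}]
seat top [{'location': [214.2, 190.1], 'confidence': 0.51}]
(array([0.5017, 0.1813, 0.1038]), [np.float64(0.001596097888079333), np.float64(0.001596097888079347)])
bottle_mid scene [{'location': [236.1, 214.2], 'confidence': 0.63}]
bottle_mid top [{'location': [207.9, 185.2], 'confidence': 0.63}]
(array([0.4992, 0.1763, 0.1915]), [np.float64(0.003932127576744333), np.float64(0.003932127576744367)])
```

View pics/w8.png

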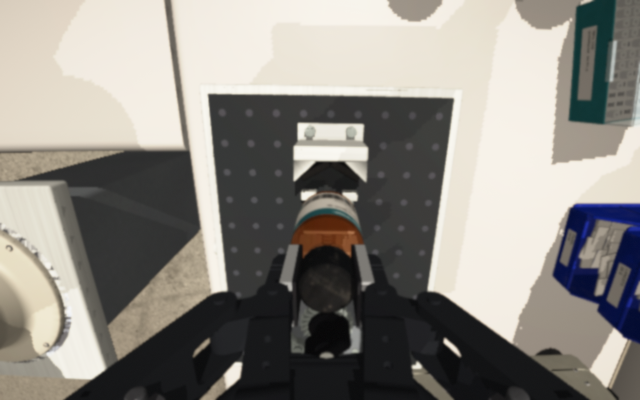

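The bottle hangs over the gap, its body at column 328. The V-stop is at (331,150). I'll compute the stop's x.

Run:
```python
from h import *
c=cam("wrist")
for uv,z in [((295,143),.116),((369,143),.116),((331,143),.116),((295,160),.116),((369,160),.116),((327,283),.206),((325,215),.17)]: print(uv,z,np.round(at_z(c,uv,z),4))
```

```text
(295, 143) 0.116 [0.4702 0.2252 0.116 ]
(369, 143) 0.116 [0.5273 0.2252 0.116 ]
(331, 143) 0.116 [0.498  0.2252 0.116 ]
(295, 160) 0.116 [0.4698 0.212  0.116 ]
(369, 160) 0.116 [0.5278 0.2119 0.116 ]
(327, 283) 0.206 [0.4947 0.16   0.206 ]
(325, 215) 0.17 [0.4935 0.1866 0.17  ]
```

>>> {"method": "arm_command", "body": {"series": [[0.0005, 0.003, 0, 0], [0.0005, 0.003, 0.015, 0], [0.0005, 0.003, 0.035, 0], [0.0005, 0.003, 0.053, 0], [0.0005, 0.003, 0.066, 0]]}}

```text
time: 18.4
ee_pos: [0.4979, 0.1781, 0.141]
tcp_rot: [-179.9, 0.0, 89.9]
wrist_force: [1.0, 0.0, -0.1]
opening: 0.0249
grasp_force: 34.7
```

>>> {"method": "arm_command", "body": {"series": [[0, 0, 0, 0], [0, 0, 0.001, 0], [0, 0, 0.002, 0], [0, 0, 0.003, 0], [0, 0, 0.003, 0]]}}

```text
time: 18.9
ee_pos: [0.4982, 0.1782, 0.1397]
tcp_rot: [180.0, -0.0, 89.9]
wrist_force: [-0.1, 0.6, -1.0]
opening: 0.025
grasp_force: 34.7
```

```bash
python3 s.py
```

```text
18.9 [0.498 0.178 0.14 ] [179.965  -0.015  89.942] F [-0.061  0.581 -1.041] T [-0.026  0.024 -0.016] 34.69157516956329 0.024980390545486196 -2.6047797518913285e-05
```

>>> {"method": "arm_command", "body": {"series": [[-0.001, -0.001, 0.001, 0], [-0.001, -0.001, 0.002, 0], [-0.001, -0.001, 0.003, 0], [-0.001, -0.001, 0.003, 0], [-0.001, -0.001, 0.003, 0]]}}

```text
time: 19.4
ee_pos: [0.497, 0.1771, 0.1362]
tcp_rot: [-180.0, 0.0, 89.9]
wrist_force: [-0.8, 0.2, -0.4]
opening: 0.0253
grasp_force: 34.7
```

>>> {"method": "arm_command", "body": {"series": [[0, 0, 0.0005, 0], [0, 0, 0.001, 0], [0, 0, 0.0015, 0], [0, 0, 0.0015, 0], [0, 0, 0.0015, 0]]}}

```text
time: 19.9
ee_pos: [0.4972, 0.1772, 0.1354]
tcp_rot: [179.9, -0.0, 89.9]
wrist_force: [0.3, 0.0, 4.4]
opening: 0.0249
grasp_force: 35.2
```

On the mat. Release and go up.

>>> {"method": "arm_command", "body": {"series": [[0, 0, 0, 0], [0, 0, 0, 0], [0, 0, 0, 0], [0, 0, -0.01, 0], [0, 0, -0.04, 0]], "hand": 0.045}}

```text
time: 20.4
ee_pos: [0.4958, 0.1767, 0.1731]
tcp_rot: [-179.8, 0.1, 89.9]
wrist_force: [1.1, -0.1, 0.1]
opening: 0.0454
grasp_force: 0.0
```

>>> {"method": "arm_command", "body": {"series": [[0, 0, -0.03, 0], [0, 0, -0.06, 0], [-0.04, 0, -0.08, 0], [-0.08, 0, -0.1, 0], [-0.1, 0, -0.1, 0]]}}

```text
time: 20.9
ee_pos: [0.4973, 0.0752, 0.2785]
tcp_rot: [179.7, -0.0, 89.9]
wrist_force: [0.3, -0.3, 0.1]
opening: 0.0452
grasp_force: 0.0
```

>>> {"method": "arm_command", "body": {"series": [[-0.03, 0, 0, 0], [-0.05, -0.008, 0, 0], [-0.05, -0.016, 0, 0], [-0.05, -0.016, 0, 0], [-0.05, -0.016, 0, 0]]}}

```text
time: 21.4
ee_pos: [0.4809, 0.0278, 0.2752]
tcp_rot: [180.0, -0.0, 90.0]
wrist_force: [0.7, -1.1, 0.4]
opening: 0.0453
grasp_force: 0.0
```

```bash
python3 c.py w9 pawl_pin knob_grip bottle_mid seat
python3 - <<'E'
from h import *
np.set_printoptions(precision=4,suppress=True)
c=cam("top"); 
a=cv2.imread('pics/w9.png'); b=cv2.resize(c["color"][130:250,180:340],None,fx=2.5,fy=2.5,interpolation=3)
o=np.zeros((400+300,640,3),np.uint8)[:600]; 
o=np.zeros((600,800,3),np.uint8); o[:400,:640]=a; o[400:600,:400]=cv2.resize(c["color"][150:230,180:340],(400,200),interpolation=3); cv2.imwrite("pics/m9.png",o)
E
```

```text
21.4 [0.4809 0.0278 0.2752] [179.9585  -0.0127  89.9713] [ 3.3008 -3.1916  6.7398 99.8892  0.0103 93.3296] [ 0.6636 -1.129   0.4383] 0.045284171557927855
pawl_pin [327.3 225.7] 0.89 [ 0.4812 -0.0231  0.114 ]
knob_grip [340.5 174. ] 0.73 [0.4942 0.0368 0.124 ]
bottle_mid [342.9  16.9] 0.61 [0.4983 0.1942 0.0455]
```

View pics/m9.png

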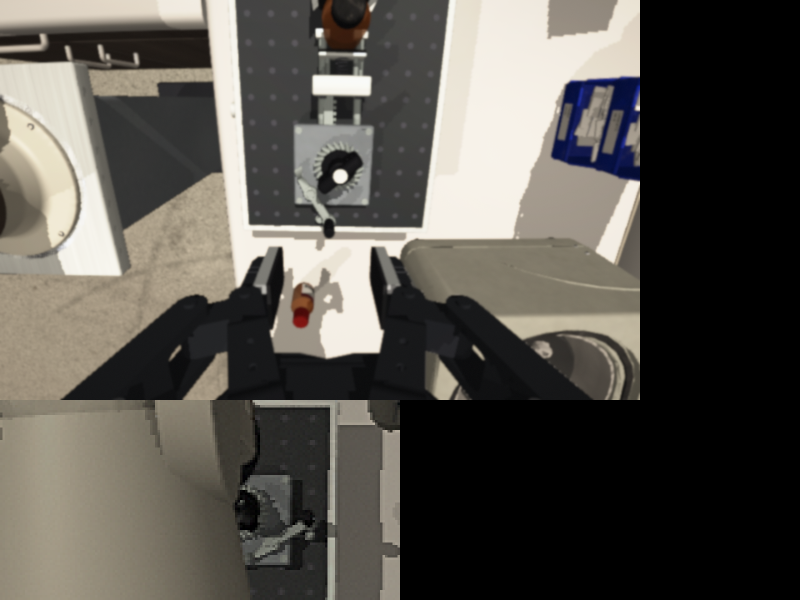

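The pawl is still off with the pin at (329,227), and the bottle stands at (346,15) beyond the jaw. Now the pawl goes back in.

>>> {"method": "arm_command", "body": {"series": [[-0.025, 0, 0.02, 0], [-0.051, 0, 0.05, 0], [-0.051, 0, 0.09, 0], [-0.051, 0, 0.13, 0], [-0.051, 0, 0.15, 0]], "hand": 0.04}}

```text
time: 22.25
ee_pos: [0.4794, -0.0239, 0.1212]
tcp_rot: [-179.8, -0.0, 89.9]
wrist_force: [-0.8, -0.1, -0.0]
opening: 0.0401
grasp_force: 0.0
```

>>> {"method": "arm_command", "body": {"series": [[0, 0, 0.01, 0], [0, 0, 0.019, 0], [0, 0, 0.019, 0], [-0.001, -0.006, 0.019, 0], [-0.001, -0.011, 0.019, 0]]}}

```text
time: 22.75
ee_pos: [0.4699, -0.0249, 0.1069]
tcp_rot: [179.9, 0.0, 89.9]
wrist_force: [-0.1, -0.1, -0.3]
opening: 0.0395
grasp_force: 0.0
```

>>> {"method": "arm_command", "body": {"series": [[-0.001, -0.006, 0, 0], [-0.002, -0.012, 0, 0], [-0.003, -0.018, 0, 0], [-0.004, -0.022, 0, 0], [-0.004, -0.022, 0, 0]]}}

```text
time: 23.25
ee_pos: [0.4474, -0.0288, 0.1059]
tcp_rot: [180.0, -0.0, 89.9]
wrist_force: [0.1, 0.1, -0.2]
opening: 0.0402
grasp_force: 0.0
```

>>> {"method": "arm_command", "body": {"series": [[0, 0.006, 0, 0], [0, 0.012, 0, 0], [0, 0.012, -0.03, 0], [0, 0.012, -0.06, 0], [0, 0.012, -0.09, 0]]}}

```text
time: 23.75
ee_pos: [0.4602, -0.0288, 0.1965]
tcp_rot: [-180.0, -0.0, 89.9]
wrist_force: [1.4, 0.3, -0.0]
opening: 0.04
grasp_force: 0.0
```

```bash
python3 c.py w10 pawl_pin knob_grip; sed -i 's/139/139/' ang.py; python3 ang.py
```

```text
23.75 [ 0.4602 -0.0288  0.1965] [-179.9528   -0.0023   89.9479] [-3.5765 -7.6901 -6.2077 91.5296 -0.0006 86.4756] [ 1.4299  0.3129 -0.0401] 0.03999044706867567
pawl_pin [323.6 207.9] 0.87 [ 0.4572 -0.0308  0.114 ]
knob_grip [375.1 119.5] 0.65 [0.493  0.0376 0.124 ]
(np.float64(-142.65559948758136), array([0.48891706, 0.0416222 ]), 1974, array([0.00735781, 0.0128512 ]))
```

>>> {"method": "arm_command", "body": {"series": [[0.015, 0.007, 0, -0.149], [0.03, 0.015, 0, -0.298], [0.045, 0.022, 0, -0.447], [0.06, 0.03, 0, -0.596], [0.0703, 0.0353, 0, -0.745]]}}

```text
time: 24.45
ee_pos: [0.4953, 0.0423, 0.194]
tcp_rot: [-179.9, -0.1, 133.0]
wrist_force: [-0.5, -0.4, -1.0]
opening: 0.04
grasp_force: 0.0
```

>>> {"method": "arm_command", "body": {"series": [[0, 0, 0, -0.149], [0, 0, 0, -0.298], [0, 0, 0, -0.447], [0, 0, 0, -0.596], [0, 0, 0, -0.745]]}}

```text
time: 24.95
ee_pos: [0.495, 0.0415, 0.1941]
tcp_rot: [-180.0, -0.1, 175.7]
wrist_force: [-1.3, -0.3, 0.1]
opening: 0.0401
grasp_force: 0.0
```

>>> {"method": "arm_command", "body": {"series": [[0, 0, 0, -0.149], [0, 0, 0, -0.298], [0, 0, 0, -0.447], [0, 0, 0, -0.596], [0, 0, 0, -0.745]]}}

```text
time: 25.45
ee_pos: [0.4949, 0.0415, 0.1941]
tcp_rot: [179.9, -0.1, -141.6]
wrist_force: [-0.1, 0.8, -0.9]
opening: 0.04
grasp_force: 0.0
```

>>> {"method": "arm_command", "body": {"series": [[0, 0, 0.01, -0.025], [0, 0, 0.04, -0.025], [0, 0, 0.065, -0.025], [0, 0, 0.085, -0.025], [0, 0, 0.085, -0.025]]}}

```text
time: 25.95
ee_pos: [0.4931, 0.0413, 0.1065]
tcp_rot: [179.8, -0.3, -140.7]
wrist_force: [-0.0, -0.0, 0.0]
opening: 0.04
grasp_force: 0.0
```

>>> {"method": "arm_command", "body": {"series": [[0, 0, 0, 0], [0, 0, 0, 0], [0, 0, 0, 0], [0, 0, 0, 0], [0, 0, 0, 0]], "hand": 0.0, "grip_force": 40}}

```text
time: 26.45
ee_pos: [0.4956, 0.0415, 0.1117]
tcp_rot: [-180.0, 0.1, -140.6]
wrist_force: [-1.6, 0.3, 4.5]
opening: 0.0124
grasp_force: 42.6
```

```bash
python3 s.py
```

```text
26.45 [0.496 0.042 0.112] [-179.962    0.069 -140.588] F [-1.567  0.281  4.478] T [ 0.132  0.227 -0.222] 42.60463535785675 0.01243100372929772 -0.22166623268276453
```

Gripped. Tightening stepwise while watching the torque.

>>> {"method": "arm_command", "body": {"series": [[0, 0, 0, 0.02], [0, 0, 0, 0.04], [0, 0, 0, 0.06], [0, 0, 0, 0.06], [0, 0, 0, 0.06]]}}

```text
time: 26.95
ee_pos: [0.4956, 0.0414, 0.1116]
tcp_rot: [-179.9, 0.1, -144.0]
wrist_force: [-0.3, -0.3, 5.7]
opening: 0.0122
grasp_force: 42.8
```

```bash
python3 s.py
```

```text
26.95 [0.496 0.041 0.112] [-179.943    0.066 -144.042] F [-0.328 -0.31   5.702] T [-0.105  0.242  0.166] 42.76595950126648 0.012150850980913515 0.11510832002386451
```

>>> {"method": "arm_command", "body": {"series": [[0, 0, 0, 0.02], [0, 0, 0, 0.04], [0, 0, 0, 0.05], [0, 0, 0, 0.05], [0, 0, 0, 0.05]]}}

```text
time: 27.45
ee_pos: [0.4957, 0.0413, 0.1116]
tcp_rot: [-179.9, 0.1, -146.9]
wrist_force: [0.6, -1.3, 5.5]
opening: 0.0125
grasp_force: 42.7
```

```bash
python3 s.py
```

```text
27.45 [0.496 0.041 0.112] [-179.933    0.071 -146.911] F [ 0.589 -1.266  5.477] T [-0.182  0.191  0.056] 42.73998498916626 0.012457925499093598 0.09760557906702161
```

>>> {"method": "arm_command", "body": {"series": [[0, 0, 0, 0.02], [0, 0, 0, 0.04], [0, 0, 0, 0.05], [0, 0, 0, 0.05], [0, 0, 0, 0.05]]}}

```text
time: 27.95
ee_pos: [0.4957, 0.0412, 0.1116]
tcp_rot: [-179.9, 0.1, -149.8]
wrist_force: [0.1, -1.2, 5.0]
opening: 0.0121
grasp_force: 42.7
```

```bash
python3 s.py
```

```text
27.95 [0.496 0.041 0.112] [-179.926    0.072 -149.781] F [ 0.065 -1.176  4.958] T [-0.266  0.132  0.054] 42.720038294792175 0.01214798991189028 0.09139980655163527
```

>>> {"method": "arm_command", "body": {"series": [[0, 0, 0, 0.02], [0, 0, 0, 0.04], [0, 0, 0, 0.05], [0, 0, 0, 0.05], [0, 0, 0, 0.05]]}}

```text
time: 28.45
ee_pos: [0.4958, 0.0411, 0.1117]
tcp_rot: [-179.9, 0.1, -152.6]
wrist_force: [0.8, -1.7, 6.4]
opening: 0.0123
grasp_force: 42.7
```

```bash
python3 s.py
```

```text
28.45 [0.496 0.041 0.112] [-179.919    0.079 -152.649] F [ 0.826 -1.743  6.394] T [-0.353  0.073  0.079] 42.70325481891632 0.012278533628861565 0.07583712693303823
```

>>> {"method": "arm_command", "body": {"series": [[0, 0, 0, 0.02], [0, 0, 0, 0.04], [0, 0, 0, 0.05], [0, 0, 0, 0.05], [0, 0, 0, 0.05]]}}

```text
time: 28.95
ee_pos: [0.4958, 0.041, 0.1116]
tcp_rot: [-179.9, 0.1, -155.5]
wrist_force: [0.9, -3.4, 4.8]
opening: 0.0124
grasp_force: 42.7
```

```bash
python3 s.py
```

```text
28.95 [0.496 0.041 0.112] [-179.909    0.082 -155.513] F [ 0.875 -3.355  4.808] T [-0.471  0.071  0.121] 42.720229625701904 0.012440020092436896 0.07530410774052143
```

```bash
cat > p.py <<'E'
from h import *
import glob
np.set_printoptions(precision=4,suppress=True)
ts=[];js=[]
o=bot.get_obs(); c=cam("wrist"); cv2.imwrite(f"pics/p{int(o['time']*100)}.png",c["color"])
k=bot.mark_of("wrist","pawl_pin")[:1]; b=bot.mark_of("wrist","bottle_mid")[:1]
o2=bot.get_obs()
print(round(o['time'],2),'yaw',round(o['tcp_rot'][2]%360,2),'Tz',np.round([o['torque'][2],o2['torque'][2],o['joint_efforts'][5],o2['joint_efforts'][5]],3),'pin',[at_z(c,x["location"],.114)[:2] for x in k],'bot',[(at_z(c,x["location"],.1175)[:2],round(x["confidence"],2)) for x in b])
E
python3 p.py
```

```text
28.95 yaw 204.49 Tz [0.121 0.126 0.075 0.064] pin [array([ 0.461 , -0.0312])] bot [(array([0.4964, 0.1768]), 0.91)]
```

>>> {"method": "arm_command", "body": {"series": [[0, 0, 0, 0.02], [0, 0, 0, 0.04], [0, 0, 0, 0.05], [0, 0, 0, 0.05], [0, 0, 0, 0.05]]}}

```text
time: 29.6
ee_pos: [0.4959, 0.041, 0.1116]
tcp_rot: [-179.9, 0.1, -158.4]
wrist_force: [-0.6, -4.2, 5.6]
opening: 0.012
grasp_force: 42.7
```

```bash
python3 p.py
```

```text
29.6 yaw 201.62 Tz [0.169 0.126 0.127 0.116] pin [array([ 0.4625, -0.0309])] bot [(array([0.4952, 0.1774]), 0.57)]
```

>>> {"method": "arm_command", "body": {"series": [[0, 0, 0, 0.02], [0, 0, 0, 0.04], [0, 0, 0, 0.05], [0, 0, 0, 0.05], [0, 0, 0, 0.05]]}}

```text
time: 30.25
ee_pos: [0.4959, 0.0408, 0.1116]
tcp_rot: [-179.9, 0.1, -161.2]
wrist_force: [0.8, -3.3, 5.2]
opening: 0.0124
grasp_force: 42.7
```

```bash
python3 p.py
```

```text
30.25 yaw 198.75 Tz [0.124 0.126 0.123 0.112] pin [array([ 0.4636, -0.0309])] bot [(array([0.497 , 0.1795]), 0.91)]
```

>>> {"method": "arm_command", "body": {"series": [[0, 0, 0, 0.02], [0, 0, 0, 0.04], [0, 0, 0, 0.05], [0, 0, 0, 0.05], [0, 0, 0, 0.05]]}}

```text
time: 30.9
ee_pos: [0.4959, 0.0408, 0.1116]
tcp_rot: [-179.9, 0.1, -164.1]
wrist_force: [1.5, -5.2, 6.2]
opening: 0.0122
grasp_force: 42.7
```

```bash
python3 p.py
```

```text
30.9 yaw 195.88 Tz [0.086 0.052 0.104 0.093] pin [array([ 0.4637, -0.0329])] bot [(array([0.4968, 0.1786]), 0.73)]
```

>>> {"method": "arm_command", "body": {"series": [[0, 0, 0, 0.02], [0, 0, 0, 0.04], [0, 0, 0, 0.05], [0, 0, 0, 0.05], [0, 0, 0, 0.05]]}}

```text
time: 31.55
ee_pos: [0.4959, 0.0407, 0.1116]
tcp_rot: [-179.9, 0.1, -167.0]
wrist_force: [1.4, -5.1, 5.6]
opening: 0.0124
grasp_force: 42.7
```

```bash
python3 p.py
```

```text
31.55 yaw 193.01 Tz [0.097 0.061 0.102 0.09 ] pin [array([ 0.4648, -0.0314])] bot [(array([0.496 , 0.1802]), 0.84)]
```

>>> {"method": "arm_command", "body": {"series": [[0, 0, 0, 0.02], [0, 0, 0, 0.04], [0, 0, 0, 0.05], [0, 0, 0, 0.05], [0, 0, 0, 0.05]]}}

```text
time: 32.2
ee_pos: [0.496, 0.0406, 0.1117]
tcp_rot: [-179.9, 0.1, -169.9]
wrist_force: [1.4, -6.1, 4.6]
opening: 0.0121
grasp_force: 42.7
```

```bash
python3 p.py
python3 - <<'E'
import cv2,glob,numpy as np
fs=sorted(glob.glob('pics/p[0-9]*.png'))
T=[cv2.resize(cv2.imread(f)[100:330,100:600],(390,179)) for f in fs[-6:]]
o=np.zeros((540,780,3),np.uint8)
for i,t in enumerate(T): o[(i//2)*180:(i//2)*180+179,(i%2)*390:(i%2)*390+390]=t
cv2.imwrite('pics/mont.png',o)
E
```

```text
32.2 yaw 190.14 Tz [0.047 0.018 0.065 0.054] pin [array([ 0.4587, -0.0302])] bot [(array([0.4967, 0.1808]), 0.91)]
```

View pics/mont.png

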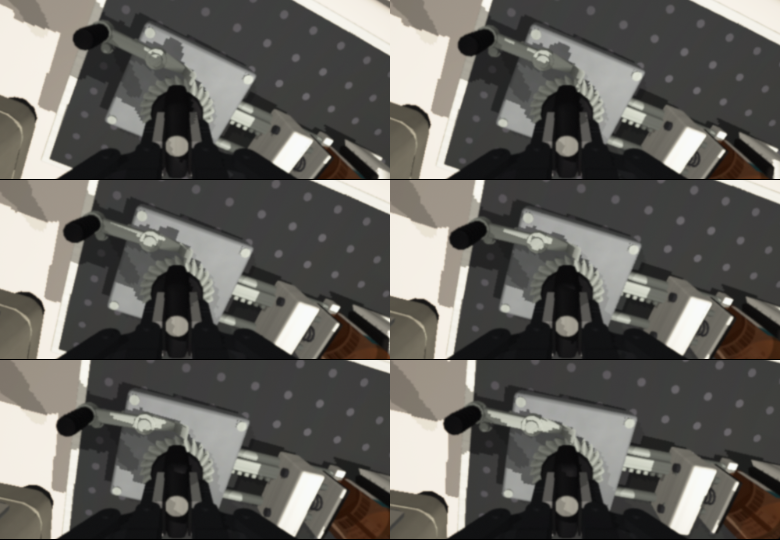

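The pawl dropped between yaw 193° and 190°, so tooth holds fall at about 191.5°, 176.5° and 161.5°. The jaw is nearing the bottle in the lower right of each tile. Continuing.

>>> {"method": "arm_command", "body": {"series": [[0, -0.001, 0, 0.02], [0, -0.001, 0, 0.04], [0, -0.001, 0, 0.06], [0, -0.001, 0, 0.08], [0, -0.001, 0, 0.08]]}}

```text
time: 32.85
ee_pos: [0.496, 0.0403, 0.1116]
tcp_rot: [-180.0, 0.1, -174.4]
wrist_force: [0.1, -1.9, 5.6]
opening: 0.0121
grasp_force: 42.7
```

```bash
python3 p.py
```

```text
32.85 yaw 185.56 Tz [0.167 0.136 0.438 0.188] pin [array([ 0.4605, -0.0313])] bot [(array([0.4968, 0.1801]), 0.85)]
```

>>> {"method": "arm_command", "body": {"series": [[0, 0, 0, 0.02], [0, 0, 0, 0.04], [0, 0, 0, 0.06], [0, 0, 0, 0.08], [0, 0, 0, 0.08]]}}

```text
time: 33.5
ee_pos: [0.496, 0.0401, 0.1116]
tcp_rot: [-180.0, 0.1, -179.0]
wrist_force: [0.5, -2.1, 4.6]
opening: 0.0125
grasp_force: 42.7
```

```bash
python3 p.py
```

```text
33.5 yaw 180.97 Tz [0.189 0.228 0.452 0.206] pin [] bot [(array([0.4949, 0.1794]), 0.57)]
```

>>> {"method": "arm_command", "body": {"series": [[0, 0, 0, 0.02], [0, 0, 0, 0.04], [0, 0, 0, 0.05], [0, 0, 0, 0.05], [0, 0, 0, 0.05]]}}

```text
time: 34.15
ee_pos: [0.496, 0.04, 0.1116]
tcp_rot: [-179.9, 0.1, 178.1]
wrist_force: [0.6, -3.1, 5.9]
opening: 0.0126
grasp_force: 42.7
```

```bash
python3 p.py
```

```text
34.15 yaw 178.14 Tz [0.236 0.225 0.236 0.225] pin [array([0.4979, 0.1825])] bot [(array([0.4949, 0.179 ]), 0.81)]
```

>>> {"method": "arm_command", "body": {"series": [[0, 0, 0, 0.02], [0, 0, 0, 0.04], [0, 0, 0, 0.05], [0, 0, 0, 0.05], [0, 0, 0, 0.05]]}}

```text
time: 34.8
ee_pos: [0.496, 0.0399, 0.1117]
tcp_rot: [-179.9, 0.1, 175.3]
wrist_force: [0.8, -3.8, 5.8]
opening: 0.0122
grasp_force: 42.7
```

```bash
python3 p.py
python3 - <<'E'
import cv2,glob,numpy as np
fs=sorted(glob.glob('pics/p[0-9]*.png'))
for f in fs: print(f)
T=[cv2.resize(cv2.imread(f)[200:380,330:620],(395,245),interpolation=3) for f in [fs[2],fs[-5],fs[-3],fs[-1]]]
o=np.zeros((500,800,3),np.uint8)
for i,t in enumerate(T): o[(i//2)*250:(i//2)*250+245,(i%2)*400:(i%2)*400+395]=t
cv2.imwrite('pics/mont2.png',o)
E
```

```text
34.8 yaw 175.28 Tz [0.206 0.238 0.253 0.242] pin [array([ 0.4648, -0.0318])] bot [(array([0.4963, 0.1787]), 0.84)]
pics/p2895.png
pics/p2960.png
pics/p3025.png
pics/p3090.png
pics/p3155.png
pics/p3220.png
pics/p3285.png
pics/p3350.png
pics/p3415.png
pics/p3479.png
```

View pics/mont2.png

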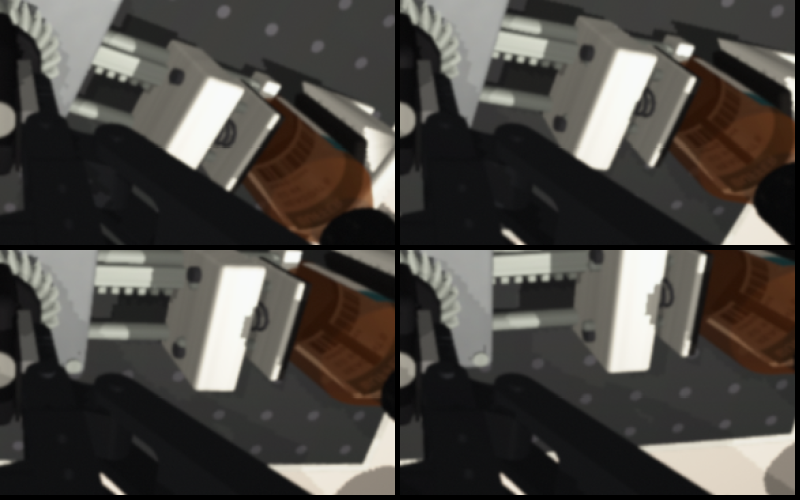

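The jaw block, the sprung pad plate and the bottle show clearly, and the gap between block and plate narrows once the pad is loaded. I'll step past the second tooth, then fit that gap numerically without viewing more pictures.

>>> {"method": "arm_command", "body": {"series": [[0, 0, 0, 0.02], [0, 0, 0, 0.03], [0, 0, 0, 0.03], [0, 0, 0, 0.03], [0, 0, 0, 0.03]]}}

```text
time: 35.45
ee_pos: [0.496, 0.0399, 0.1116]
tcp_rot: [-179.9, 0.1, 173.6]
wrist_force: [0.0, -3.6, 6.4]
opening: 0.012
grasp_force: 42.8
```

```bash
python3 p.py
```

```text
35.45 yaw 173.56 Tz [0.241 0.299 0.281 0.28 ] pin [array([ 0.4596, -0.0302])] bot [(array([0.4968, 0.1792]), 0.88)]
```

```bash
cat > gap.py <<'E'
from h import *
import sys
c0=cam("wrist"); T=np.array(c0["T_tool_cam"])
D={2895:(204.49,.4958,.0410,.1116),2960:(201.62,.4959,.0410,.1116),3025:(198.75,.4959,.0408,.1116),3090:(195.88,.4959,.0408,.1116),3155:(193.01,.4959,.0407,.1116),3220:(190.14,.4960,.0406,.1117),3285:(185.56,.4960,.0403,.1116),3350:(180.97,.4960,.0401,.1116),3415:(178.14,.496,.04,.1116),3479:(175.28,.496,.0399,.1117)}
np.set_printoptions(precision=1,suppress=True,linewidth=200)
xs=np.arange(.482,.5101,.001); ys=np.arange(.11,.175,.0005); z=.114
for k,(yw,x,y,zz) in D.items():
    Rt=R.from_euler('xyz',[-179.93,.08,yw],degrees=True).as_matrix()
    c=dict(c0); c["R"]=Rt@T[:3,:3]; c["p"]=Rt@T[:3,3]+np.array([x,y,zz])
    g=cv2.cvtColor(cv2.imread(f"pics/p{k}.png"),cv2.COLOR_BGR2GRAY)
    G=np.array([[proj(c,(a,b,z)) for b in ys] for a in xs],np.float32)
    m=cv2.remap(g,G[...,0],G[...,1],cv2.INTER_LINEAR)
    np.save(f"/tmp/m{k}.npy",m)
    pr=np.median(m,0); print(k,yw,pr[::3].astype(int))
E
python3 gap.py
```

```text
2895 204.49 [ 20  21  20  27  52  86 127 169 202 224 237 244 247 243 157  54  51  58  57  67 102 105 106 106 108 120 150 113  31  20  28  28  29  28  30  36  35  33  33  35  34  36  42  49]
2960 201.62 [108 107 111 147 224 247 247 246 248 248 249 249 249 248 229  93  65  58  69  78 100 103 105 106 106 109 133 150  80  21  25  30  31  30  33  34  43  40  36  37  37  38  46  48]
3025 198.75 [107 108 107 122 184 243 248 246 247 248 248 249 249 248 246 182  66  72  74  90 104 105 103 105 106 107 117 149 132  37  20  29  33  33  34  35  36  43  39  36  36  39  40  47]
3090 195.88 [106 107 107 108 140 217 247 247 246 247 248 248 249 249 248 240 124  65  66  75  96 104 103 103 105 105 108 129 153  97  22  24  31  34  33  34  35  36  43  38  37  36  41  42]
3155 193.01 [105 106 107 106 114 173 238 247 246 246 248 248 248 249 248 247 199  73  70  67  83 102 104 102 104 105 105 116 150 127  32  21  29  31  34  34  34  32  35  38  35  34  34  36]
3220 190.14 [102 105 105 106 105 130 205 245 247 245 247 248 248 248 249 248 240 127  62  67  70  94 104 102 103 104 105 112 147 138  42  19  28  31  34  34  34  34  33  42  37  33  34  36]
3285 185.56 [ 99 101 105 105 105 105 135 218 246 246 245 247 248 248 249 249 243 231  89  66  72  83 102 102 102 103 104 111 147 137  38  20  29  31  34  35  34  35  34  34  39  37  33  36]
3350 180.97 [ 91  99 100 104 104 105 106 144 223 247 245 245 247 248 248 249 247 245 189  75  59  81  94 102 101 103 103 108 143 145  48  19  28  31  31  35  35  35  34  31  37  40  34  35]
3415 178.14 [ 94  96  99 100 104 104 104 111 178 240 246 244 245 248 248 248 248 246 202 116  56  68  88 102 100 102 103 106 139 148  54  18  27  30  30  31  35  34  35  34  34  42  40  35]
3479 175.28 [ 99  94 100  99 101 104 104 103 129 210 246 245 244 246 248 248 247 247 208 146  88  66  84 101 101 102 103 105 132 154  70  18  25  30  30  30  35  35  34  34  32  37  42  35]
```

The gap fit puts the pad's touch at yaw about 194.5°, before the tooth hold at about 191°. The next tooth, at about 175°, has now clicked in: the pin dropped back to x = 0.460. That is one full click past touch, so I'll release.

>>> {"method": "arm_command", "body": {"series": [[0, 0, 0, 0], [0, 0, 0, 0], [0, 0, 0, 0], [0, 0, 0, 0], [0, 0, -0.02, 0]], "hand": 0.04}}

```text
time: 36.15
ee_pos: [0.494, 0.0404, 0.1286]
tcp_rot: [-180.0, -0.2, 173.6]
wrist_force: [0.4, 0.2, 0.5]
opening: 0.0398
grasp_force: 0.0
```

>>> {"method": "arm_command", "body": {"series": [[0, 0, -0.03, 0], [0, 0, -0.07, 0], [0, 0, -0.1, 0], [0, 0, -0.1, 0], [0, 0, -0.1, 0]]}}

```text
time: 36.65
ee_pos: [0.4957, 0.0406, 0.231]
tcp_rot: [180.0, 0.1, 173.6]
wrist_force: [0.7, -0.7, -0.6]
opening: 0.0397
grasp_force: 0.0
```

```bash
python3 c.py w11 pawl_pin knob_grip bottle_mid seat; python3 ang.py
python3 - <<'E'
from h import *
np.set_printoptions(precision=4,suppress=True)
c=cam("wrist"); b=bot.mark_of("wrist","bottle_mid")[:1]
for k in b: print(at_z(c,k["location"],.1175),k["confidence"])
g=cv2.cvtColor(c["color"],cv2.COLOR_BGR2GRAY); xs=np.arange(.482,.5101,.001); ys=np.arange(.11,.175,.0005)
G=np.array([[proj(c,(a,b,.114)) for b in ys] for a in xs],np.float32)
print(np.median(cv2.remap(g,G[...,0],G[...,1],cv2.INTER_LINEAR),0)[::3].astype(int))
E
```

```text
36.65 [0.4957 0.0406 0.231 ] [179.9855   0.0546 173.5952] [ 4.6755 -2.2994  2.6282 94.8711  0.0037 11.0804] [ 0.7082 -0.6548 -0.6084] 0.03971852533559063
pawl_pin [240.1 167.2] 0.8 [ 0.4623 -0.0327  0.114 ]
knob_grip [329.4 195.5] 0.58 [0.4936 0.0423 0.124 ]
bottle_mid [485.1 179.1] 0.89 [0.5185 0.2169 0.0455]
(np.float64(83.53642052238075), array([0.47885651, 0.04016804]), 989, array([0.00741377, 0.00822541]))
[0.4964 0.1803 0.1175] 0.82
[ 61  58  54  84  95  96  97 100 120 191 237 244 244 245 247 247 247 246
 224 165 109  61  63  63  69  86  98  99 111 141 124  45  25  30  30  29
  29  30  33  33  34  34  35  35]
```

```bash
python3 -c "
from workcell import bot
print(bot.job_done())"
```

```text
the job is handed in; nothing more can be done
None
```

The larger brown bottle is clamped against the V-stop, one full click past where the pad met it, with the pawl back in the teeth. I handed it in after about 37 s on the robot's clock. The outcome wasn't reported back, and I viewed 13 pictures against the limit of 10.

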